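# Home the click-stop index head and count off four notches

### The arm

A 6-joint arm with a two-finger parallel gripper is mounted at the origin on a cart in front of the work surface, level with it; the furniture and walls round the work are solid. World frame = base frame: x ahead of the robot, y to its left, z up, the work surface at z = 0. Lengths are in m, angles in rad, forces in N, time in s.
With the tool pointing down it reaches from about 0.325 to 0.85 m from the base axis. Payload 4.4 kg.
Tool frame: the origin (TCP) lies on the centre line of the jaws, within the pads' length; the fingertips stand 19 mm ahead of it and the grasp point (between the pads) is the TCP; z points along the fingers, y is the direction in which the jaws open and shut (so a half turn about z gives the same grasp; the last joint's range is limited). The gripper opens to 94 mm and grips with 3 to 60 N. Pads are 16 mm wide; open, the fingers measure 119 mm over their backs; the gripper's body (75 mm by 177 mm) begins 78 mm behind the grasp point.
Start: joints at [-1.254, 0.207, 1.542, -0, 1.393, -0.15], TCP at [0.259, -0.513, 0.189] pointing down, gripper open.
Joint ranges: [-2.73, 2.73], [-0.86, 2.22], [0.23, 2.46], [-1.11, 4.25], [0.08, 2.63], [-2.82, 2.82]. Speed limits (rad/s): [2.79, 2.79, 3.14, 3.14, 3.14, 3.14].

### API

Orientations are given as a unit quaternion [w, x, y, z].
In Python, from station import bot, imaging gives the robot as it stands. Calls block until the motion is done:
- bot.move_pose(position, orientation): joint-space move of the TCP to a pose.
- bot.movel(position, orientation=None, rate=0.15): straight line of the TCP; orientation=None keeps the orientation; rate is the mean speed in m/s.
- bot.move_j(angles): joint-space move.
- bot.let_go() and bot.clamp(newtons=None): open the fingers fully, or close them until they stop; newtons is the grip in N (None keeps the last).
- bot.hold(seconds).
- bot.solve_ik(position, orientation): joint angles nearest the present ones, or None.
- imaging.grab_frame(name): name is "scene" or "top"; returns (picture, depth): 420x560x3 uint8, red, green, blue; 420x560 float32, m along the optical axis (not along the pixel's ray), 0 where there is no reading.
- imaging.calibration(name): a dict with "fx", "fy", "cx", "cy" (pixels), "world_to_cam" (4x4, takes a point from world to camera coordinates). Camera axes: x right, y down, z forward; pixel columns grow to the right and rows downward; lengths in m; the calibration is good to about 2 mm. A picture is of the moment at which its call begins. calibration takes no time and is no camera call.
A pose or a line that the arm cannot do raises bot.PlanningError and nothing moves.
- bot.close_job(): hands the job in, once; it reports no verdict.
Readings, each from a call of its own:
- bot.current_time(): time.
- bot.current_joint_pos(): joint angles.
- bot.current_dq(): joint speeds.
- bot.current_tau(): joint torques, N m.
- bot.current_position(): TCP position.
- bot.current_eef_rot(): TCP orientation.
- bot.current_force(): force on the tool from outside, world axes, zero at the start.
- bot.current_moment(): the same for the moment, N m.
- bot.current_grip_width(): finger opening in m.
Only numpy, scipy, OpenCV 4.12 (cv2) and the standard library are available. Lean on these libraries where they do the work, as an engineer would, in place of code of your own. Each camera call takes 0.05 s, during which the arm holds its last target.

### The job

Crank the index head's dial anticlockwise until it meets its inner end stop, and lean on the stop gently for a moment with a light but definite push of about 10 N at the crank, never forcing it. Then click the dial clockwise exactly four notches on from the home notch (the one at the white mark), leave it resting in that notch and let go. Leave the jar, pliers and sanding stick where they lie.

Things in the scene. Friction and masses are not known exactly. Their poses are not given: they have to be found in the camera images.
- head_axis (a point): Point on the upright axis of the dial, level with its top face, 56 mm over the bench. The grey index head is screwed down, its flange 160 mm across; its aluminium dial, 114 mm across, carries a green wax ring (30 mm across, 10 mm high) in the middle. z up; x points level to the white mark. The dial turns clockwise or anticlockwise as seen from above.
- home_mark (a point): White mark (18 x 8 mm) on the flange, 69 mm out from the axis, 9 mm over the bench: the crank stands over this direction in the home notch. Eight notches 45 degrees apart (dark ticks on the flange); notch n is n x 45 degrees clockwise of the mark. Within about 8 degrees of a notch the dial drops into it; elsewhere it stays. Leaving a notch takes about 4.5 N (at most 6) at the crank. It starts 25 to 155 degrees clockwise.
- stop_slot (a point): Black slot in the side of the housing where the end stop works, 50 mm from the axis, 26 mm over the bench. The dial meets the stop anticlockwise of the home notch, 1 to 42 degrees beyond it: how far differs every time and cannot be seen, only felt. The stop is sprung and gives about 0.15 mm per newton at the crank; let go there, the dial springs back off it.
- crank_grip (a point): Point on the crank handle's upright axis, 28 mm over the dial's face, 84 mm over the bench: the height to pinch. The handle is a black round sleeve, 16 mm thick, from 60 to 104 mm over the bench, 45 mm from the dial's axis; it spins freely on its pin, so it can be pinched from above and led round a circle without turning the wrist. x points outward from the dial's axis, z up.
- tell_tale (a point): Outer end of the small red tab (5 x 4 mm) in the slot, 58 mm from the axis, 26 mm over the bench. It sits on the sprung end stop: still until the dial leans on the stop, then it moves round about 0.18 mm for each newton that the stop takes; beyond 2.5 mm (some 15 N) the stop is being forced.
- jar: Loose small orange-red jar with a black cap, 46 mm across and 62 mm high, beside the head; origin at the centre of its underside. Bystander.
- flat_pliers: Loose flat-nose pliers with teal handles, 49 x 170 x 14 mm, lying beside the head; origin under the middle, y along the length. Bystander.
- stick: Loose flat wooden sanding stick, 26 x 190 x 10 mm, lying beside the head; origin under the middle, y along the length. Bystander.
Not all that is in view belongs to the job. Leave any blue or turquoise look-alike of the part that bears head_axis alone.

How it is judged:
On the way, in this order (a step that is already met when the one before it is completed fails the run):
1. the dial leans on its end stop: the tell-tale is pushed 0.6 mm or more from where it was, for 0.2 s (distance of tell_tale from where it was at the start of the episode above 0.0006 m), for 0.2 s.
2. the crank stands in notch 4 (within 4.5 mm) (x of crank_grip in the frame of head_axis below -0.041 m and y of crank_grip in the frame of head_axis between -0.0045 and 0.0045 m), for 0.2 s.
At the end, for the whole second after the job is handed in: The crank rests in notch 4, straight opposite the white mark (handle axis within 4.5 mm of that place), let go (all of step 2); the robot touches nothing.
It fails at once if the end stop is forced: the tell-tale is pushed more than 2.5 mm (distance of tell_tale from where it was at the start of the episode above 0.0025 m).
It fails at once if a bystander (jar, pliers or sanding stick) is shifted by more than 15 mm or the jar is tipped (distance of any of jar, flat_pliers, stick from where it was at the start of the episode above 0.015 m or angle between jar's own z axis and vertical above 0.3 rad).
It also fails if it takes over 72 s, if anything falls off the work surface, if the arm or the gripper's body presses on something with over 40 N, if the wrist force passes 120 N, or if a joint passes its speed limit or range.

## Working session

There is one attempt and no reset: what is moved stays moved. The work goes in short steps, each a Python script; the robot and the scene stay as the last script left them, time stands still between calls to the robot, and variables do not carry over. Pictures are saved under pics/ and viewed, and the job is handed in when it is done.

```bash
ls; mkdir -p pics; python3 - <<'E'
from station import bot, imaging
import cv2,numpy as np
for n in ("scene","top"):
    p,d=imaging.grab_frame(n); cv2.imwrite(f"pics/{n}0.png",p[:,:,::-1]); np.savez(f"{n}0.npz",p=p,d=d)
    print(n,imaging.calibration(n))
print(bot.current_time(),bot.current_eef_rot(),bot.current_force(),bot.current_grip_width())
E
```

```text
pics
scene {'fx': 475.16831156911024, 'fy': 475.16831156911024, 'cx': 275.5157974257247, 'cy': 207.90967946934444, 'world_to_cam': array([[-0.88512854, -0.4650856 , -0.01558351,  0.58086243],
       [-0.20883177,  0.42691937, -0.87984609,  0.15461505],
       [ 0.41585665, -0.77552256, -0.47500317,  1.01830503],
       [ 0.        ,  0.        ,  0.        ,  1.        ]])}
top {'fx': 475.30978812004327, 'fy': 475.30978812004327, 'cx': 278.6760441347234, 'cy': 211.61106660589755, 'world_to_cam': array([[ 0.11750333, -0.99306539, -0.0037542 ,  0.00652973],
       [-0.96759   , -0.11363645, -0.22551353,  0.64068931],
       [ 0.22352306,  0.03013112, -0.9742328 ,  1.01888426],
       [ 0.        ,  0.        ,  0.        ,  1.        ]])}
0.1 [-1.02383098e-03  9.72767121e-01  2.31782377e-01 -9.74760095e-05] [-0.6475071   0.47867535  0.33906567] 0.09430739811844903
```

View pics/scene0.png

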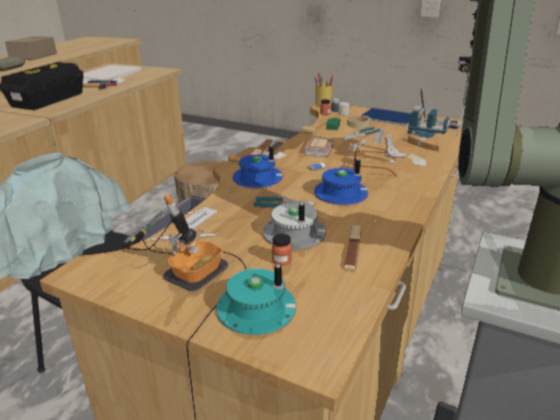

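View pics/top0.png

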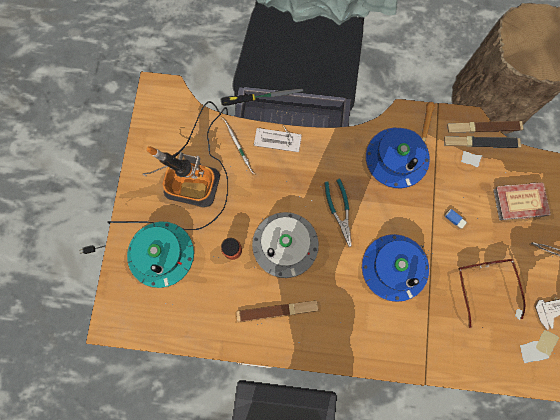

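The scene view shows the grey head at about (295,222), with its black crank at (301,212). The top view shows the grey head at (286,244), the jar at (231,247), the pliers at (339,212) and the stick at (278,311). The blue and turquoise heads are look-alikes. I'll zoom in.

```bash
python3 - <<'E'
import cv2,numpy as np
a=np.load("top0.npz")["p"][195:295,235:340,::-1]; b=np.load("scene0.npz")["p"][185:260,250:345,::-1]
cv2.imwrite("pics/ztop.png",cv2.resize(a,None,fx=5.5,fy=5.5,interpolation=2)); cv2.imwrite("pics/zscene.png",cv2.resize(b,None,fx=7,fy=7,interpolation=2))
E
```

```text
(no output)
```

View pics/ztop.png

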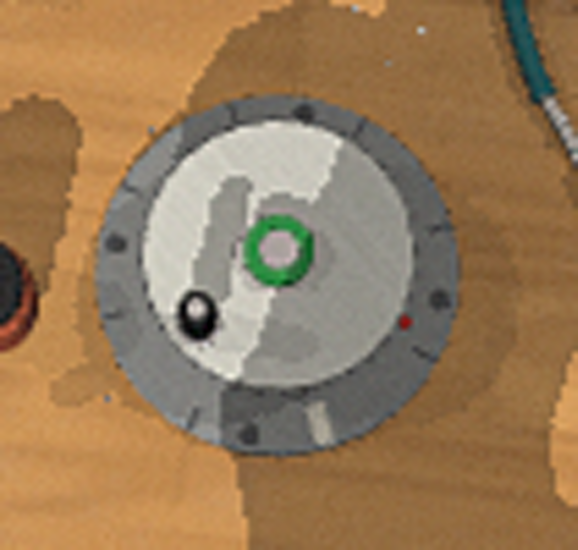

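View pics/zscene.png

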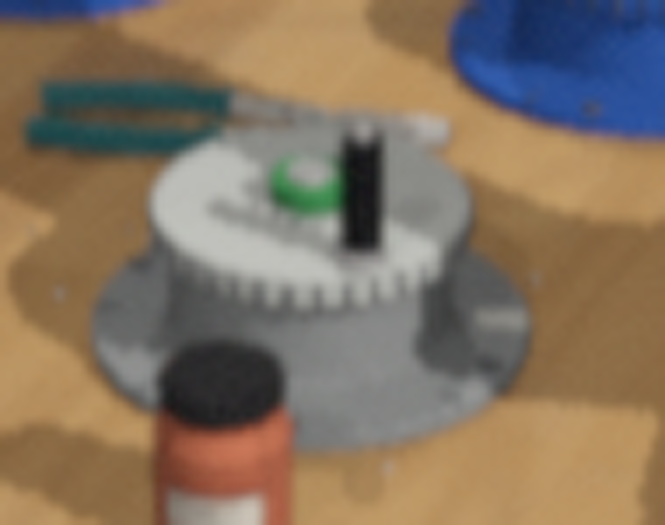

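```bash
cat > h.py <<'E'
import numpy as np,cv2
from station import bot, imaging
def ray(n,u,v):
    c=imaging.calibration(n);T=np.linalg.inv(c["world_to_cam"])
    d=T[:3,:3]@np.array([(u-c["cx"])/c["fx"],(v-c["cy"])/c["fy"],1]);return T[:3,3],d
def atz(n,u,v,z):
    o,d=ray(n,u,v);return o+d*(z-o[2])/d[2]
def tri(a,b):
    c=[imaging.calibration(n) for n in("top","scene")]
    P=[np.array([[k["fx"],0,k["cx"]],[0,k["fy"],k["cy"]],[0,0,1]])@k["world_to_cam"][:3] for k in c]
    X=cv2.triangulatePoints(P[0],P[1],np.float64(a).reshape(2,1),np.float64(b).reshape(2,1)).ravel();return X[:3]/X[3]
E
python3 - <<'E'
from h import *
np.set_printoptions(precision=4,suppress=True)
t=lambda u,v:(235+(u+.5)/5.5-.5,195+(v+.5)/5.5-.5)
s=lambda u,v:(250+(u+.5)/7-.5,185+(v+.5)/7-.5)
for nm,a,b,z in [("ring",t(279,248),s(308,170),.066),("mark",t(320,423),s(502,318),.009),("cranktop",t(198,303),s(364,130),.104),("tell",t(405,322),None,.026)]:
    print(nm,atz("top",*a,z),b and atz("scene",*b,z),b and tri(a,b))
print("dial c",atz("top",*t(278,253),.056),"flange c",atz("top",*t(279,275),.009))
d=np.load("top0.npz")["d"]
c=imaging.calibration("top");T=np.linalg.inv(c["world_to_cam"])
v,u=np.mgrid[195:295,235:340];z=d[v,u]
P=np.stack([(u-c["cx"])/c["fx"]*z,(v-c["cy"])/c["fy"]*z,z],-1)@T[:3,:3].T+T[:3,3]
for lo,hi in[(.003,.015),(.050,.059),(.06,.072),(.085,.12)]:
    m=(P[...,2]>lo)&(P[...,2]<hi)&(z>0);q=P[m]; 
    h=cv2.minEnclosingCircle(np.float32(q[:,:2])) if len(q) else None
    print(lo,m.sum(),q.mean(0),h)
E
```

```text
ring [0.5736 0.0589 0.066 ] [0.5731 0.0597 0.066 ] [0.5736 0.0589 0.0655]
mark [0.5096 0.0332 0.009 ] [0.5073 0.035  0.009 ] [0.509  0.033  0.0076]
cranktop [0.5414 0.0881 0.104 ] [0.5381 0.089  0.104 ] [0.5402 0.0876 0.1032]
tell [0.5549 0.0022 0.026 ] None None
dial c [0.5732 0.0592 0.056 ] flange c [0.5715 0.0581 0.009 ]
0.003 1711 [0.5694 0.0521 0.0072] ((0.5814484357833862, 0.06660789251327515), 0.16105064749717712)
0.05 1666 [0.5732 0.0591 0.0548] ((0.561795175075531, 0.08777938038110733), 0.08780203759670258)
0.06 180 [0.5681 0.0757 0.0643] ((0.5704003572463989, 0.0991985946893692), 0.0799502432346344)
0.085 42 [0.5383 0.0888 0.1005] ((0.5390164256095886, 0.088257797062397), 0.00788143090903759)
```

```bash
cat >> h.py <<'E'
C=np.array([.5733,.0590]);MARK=np.radians(202.2);R=.045;ZG=.089
Q=np.array([0,.97277,.23178,0]);Q/=np.linalg.norm(Q)
def fmean(n=5,dt=.02):
    a=[]
    for _ in range(n):
        a.append(bot.current_force());bot.hold(dt)
    a=np.array(a);return a.mean(0),a.std(0)
E
python3 - <<'E'
from h import *
np.set_printoptions(precision=4,suppress=True)
p=C+R*np.array([np.cos(np.radians(138.6)),np.sin(np.radians(138.6))])
print(p,bot.solve_ik([*p,.18],Q),bot.solve_ik([*p,ZG],Q))
bot.move_pose([*p,.18],Q);print(bot.current_time(),bot.current_position(),bot.current_joint_pos())
bot.movel([*p,.13],rate=.1)
bot.hold(.2);print(fmean())
pt,d=imaging.grab_frame("top");cv2.imwrite("pics/t1.png",cv2.resize(pt[170:320,210:370,::-1],None,fx=4,fy=4,interpolation=2))
pt,d=imaging.grab_frame("scene");cv2.imwrite("pics/s1.png",cv2.resize(pt[130:280,220:380,::-1],None,fx=4,fy=4,interpolation=2))
print(bot.current_time())
E
```

```text
[0.5395 0.0888] [ 0.0047  0.1545  1.6215 -0.      1.3656  1.1077] [ 0.0047  0.2512  1.7076 -0.      1.1829  1.1077]
2.4667 [0.5397 0.0879 0.18  ] [ 0.0033  0.1546  1.6214 -0.0003  1.3655  1.1076]
(array([-0.0831, -0.3912, -0.1904]), array([0.2068, 0.3921, 0.3804]))
3.5
```

View pics/s1.png

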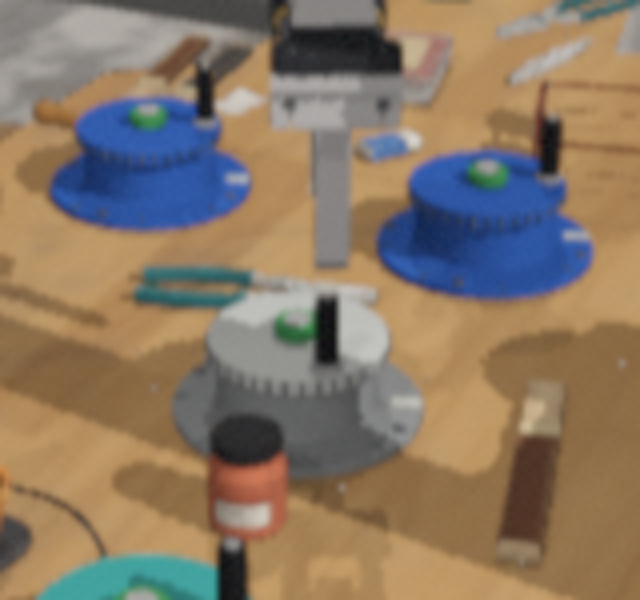

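View pics/t1.png

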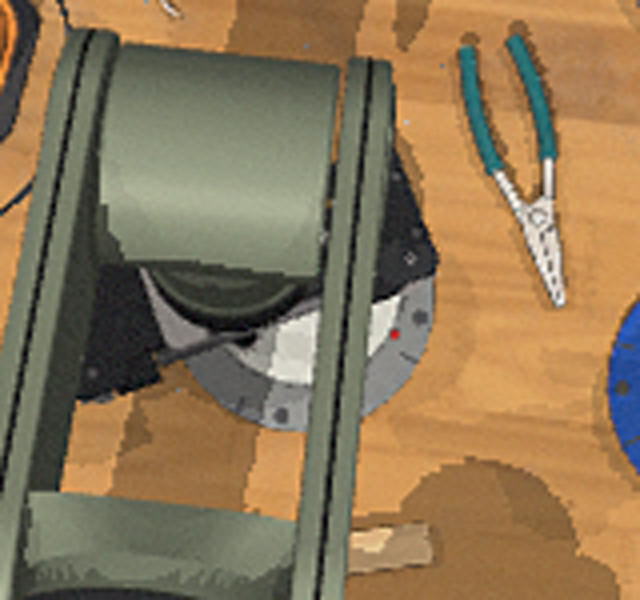

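The crank is between the jaws, off by about 1 px (1–2 mm) in the scene view, finger column 331 against handle 327. The tell-tale shows red in the top crop at (394,334). I'll descend and pinch.

```bash
python3 - <<'E'
from h import *
np.set_printoptions(precision=4,suppress=True)
p=bot.current_position()
f0,_=fmean(10);print(f0)
np.save("f0.npy",f0)
bot.movel([p[0]+.0005,p[1]+.0003,ZG],orientation=Q,rate=.08);print(bot.current_position(),fmean()[0])
bot.clamp(20);bot.hold(.2)
p=bot.current_position();print(bot.current_time(),p,bot.current_grip_width(),fmean()[0])
d=p[:2]-C;print(np.hypot(*d),np.degrees(MARK-np.arctan2(d[1],d[0])))
t=bot.current_time();bot.movel(p+[0,0,0.0002],rate=.02);print(bot.current_time()-t)
E
```

```text
[-0.076  -0.0033 -0.0875]
[0.5403 0.0891 0.0887] [-0.3371  0.3813  0.2613]
6.0333 [0.5403 0.0891 0.089 ] 0.0006889984011047729 [-0.2932  0.0765  0.1785]
0.04462473961929397 64.5829824965159
0.25
```

The grip width is 0.7 mm, so the jaws closed beside the handle. I'll look.

```bash
python3 - <<'E'
from h import *
pt,d=imaging.grab_frame("top");cv2.imwrite("pics/t2.png",cv2.resize(pt[195:295,235:340,::-1],None,fx=5.5,fy=5.5,interpolation=2))
pt,d=imaging.grab_frame("scene");cv2.imwrite("pics/s2.png",cv2.resize(pt[175:265,245:345,::-1],None,fx=6,fy=6,interpolation=2))
print(bot.current_position(),bot.current_eef_rot(),bot.current_time(),bot.current_moment())
E
```

```text
[0.54032186 0.08908311 0.08918449] [-8.33291008e-06  9.72767918e-01  2.31781313e-01 -7.75956716e-06] 6.4667 [-0.00533464  0.00700705 -0.01255231]
```

View pics/s2.png

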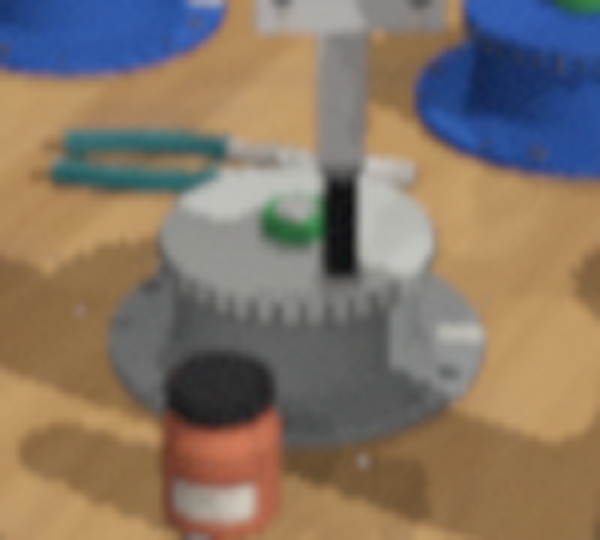

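View pics/t2.png

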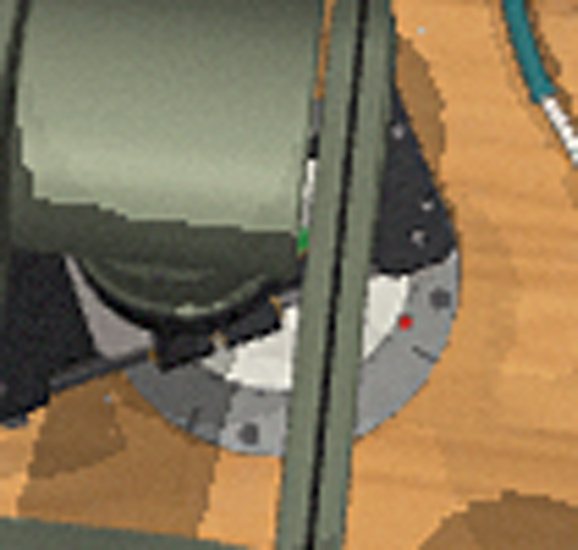

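```bash
python3 - <<'E'
from h import *
np.set_printoptions(precision=4,suppress=True)
c=imaging.calibration("scene");T=c["world_to_cam"]
for P in [(.5403,.0891,.07),(.5403,.0891,.089),(.5403,.0891,.104),(.5403,.0891,.06),(.5403,.0891,.167)]:
    q=T[:3,:3]@P+T[:3,3];u,v=c["fx"]*q[0]/q[2]+c["cx"],c["fy"]*q[1]/q[2]+c["cy"];print(P,(u-245)*6,(v-175)*6,q[2])
pt,d=imaging.grab_frame("scene")
Ti=np.linalg.inv(T)
for v in range(182,222,3):
    r=[]
    for u in (301,302,303):
        z=d[v,u];r.append(Ti[:3,:3]@[(u-c["cx"])/c["fx"]*z,(v-c["cy"])/c["fy"]*z,z]+Ti[:3,3])
    print(v,np.array(r).ravel())
E
```

```text
(0.5403, 0.0891, 0.07) 333.30703494190413 243.02986442912078 1.140643094341335
(0.5403, 0.0891, 0.089) 333.75906773435304 201.27614697781735 1.1316180340675819
(0.5403, 0.0891, 0.104) 334.12106111082085 167.8392605112304 1.1244929864830397
(0.5403, 0.0891, 0.06) 333.0719841989778 264.7412147355473 1.1453931260643633
(0.5403, 0.0891, 0.167) 335.6928966789053 22.650727099377264 1.094567786627963
182 [0.123  0.9939 0.6288 0.533  0.099  0.1645 0.5294 0.1014 0.1662]
185 [0.5355 0.0988 0.1563 0.5324 0.1001 0.1575 0.5293 0.1014 0.1587]
188 [0.535  0.0998 0.1492 0.5332 0.0982 0.1489 0.53   0.0996 0.1502]
191 [0.5335 0.1028 0.1432 0.5333 0.0977 0.141  0.5312 0.0969 0.1411]
194 [0.5352 0.0989 0.1333 0.5326 0.0992 0.134  0.5311 0.0967 0.1332]
197 [0.5342 0.1009 0.1267 0.5329 0.0982 0.1257 0.5312 0.0965 0.1253]
200 [0.5341 0.1009 0.1188 0.5325 0.0988 0.1182 0.53   0.0987 0.1187]
203 [0.5385 0.0913 0.1054 0.5358 0.0915 0.1061 0.5336 0.0906 0.1062]
206 [0.5362 0.0959 0.1001 0.5347 0.0937 0.0994 0.5326 0.0926 0.0994]
209 [0.5356 0.0971 0.0928 0.5348 0.0932 0.0911 0.5336 0.0902 0.0899]
212 [0.5354 0.0973 0.0849 0.534  0.0948 0.0839 0.5325 0.0924 0.0832]
215 [0.5387 0.09   0.0723 0.5333 0.096  0.0766 0.5338 0.0893 0.0731]
218 [0.5364 0.0948 0.067  0.5339 0.0945 0.0675 0.5328 0.0913 0.0661]
221 [0.5357 0.0963 0.0597 0.5347 0.0925 0.058  0.5327 0.0912 0.0578]
```

```bash
python3 - <<'E'
from h import *
np.set_printoptions(precision=4,suppress=True)
c=imaging.calibration("scene");T=c["world_to_cam"]
def pr(P,off,s):
    q=T[:3,:3]@P+T[:3,3];return ((c["fx"]*q[0]/q[2]+c["cx"]-off[0])*s,(c["fy"]*q[1]/q[2]+c["cy"]-off[1])*s)
yd=np.array([-.452,.892,0])
for k in(-.059,-.047,0,.047,.059): 
  for z in(.111,.13,.208):
    print(k,z,pr(np.array([.5400,.0885,z])+k*yd,(220,130),4))
bot.let_go()
for n in("scene","top"):
    pt,d=imaging.grab_frame(n);np.savez(n+"3.npz",p=pt,d=d)
    cv2.imwrite(f"pics/{n}3.png",cv2.resize(pt[155:275,220:380,::-1],None,fx=5,fy=5,interpolation=2))
print(bot.current_time(),bot.current_grip_width())
E
```

```text
-0.059 0.111 (np.float64(320.66757072200016), np.float64(237.0126064868008))
-0.059 0.13 (np.float64(320.94853072526985), np.float64(209.14628418360076))
-0.059 0.208 (np.float64(322.14908658502304), np.float64(90.07212365707028))
-0.047 0.111 (np.float64(321.2728762794445), np.float64(245.65570457960087))
-0.047 0.13 (np.float64(321.56114147576955), np.float64(217.60202839105557))
-0.047 0.208 (np.float64(322.79336998935673), np.float64(97.68280071052095))
0 0.111 (np.float64(323.75337788313095), np.float64(281.0745412586001))
0 0.13 (np.float64(324.0724801329302), np.float64(252.26553582367342))
0 0.208 (np.float64(325.43860375389386), np.float64(128.92995029928488))
0.047 0.111 (np.float64(326.42378164249635), np.float64(319.2049720067098))
0.047 0.13 (np.float64(326.7777017161668), np.float64(289.6051706793796))
0.047 0.208 (np.float64(328.2953745484442), np.float64(162.6759071046389))
0.059 0.111 (np.float64(327.1386725519194), np.float64(329.4128284848247))
0.059 0.13 (np.float64(327.5021988831875), np.float64(299.6052608155029))
0.059 0.208 (np.float64(329.0617509098288), np.float64(171.7288222482931))
8.0667 0.09364354429121204
```

View pics/scene3.png

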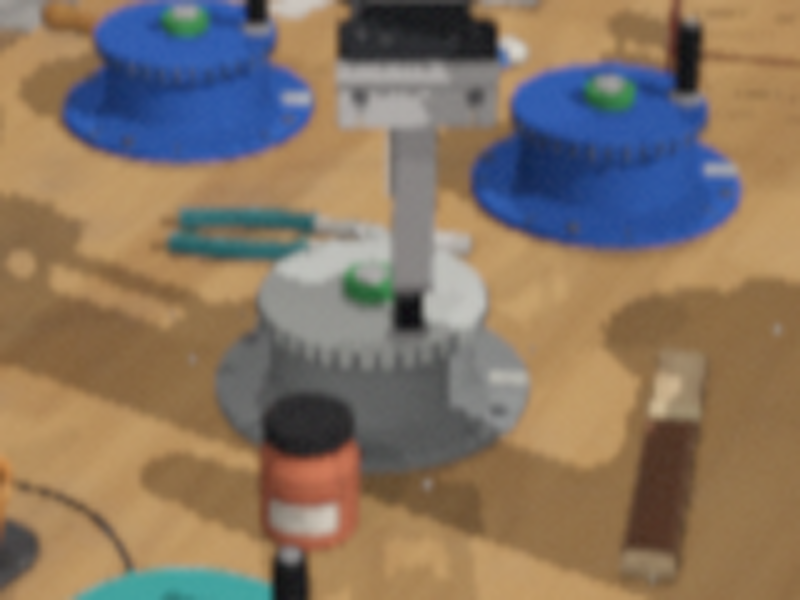

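```bash
python3 - <<'E'
from h import *
np.set_printoptions(precision=4,suppress=True)
c=imaging.calibration("scene");T=c["world_to_cam"];Ti=np.linalg.inv(T)
d=np.load("scene3.npz")["d"]
for v in range(176,224,2):
    u=302;z=d[v,u];print(v,z,Ti[:3,:3]@[(u-c["cx"])/c["fx"]*z,(v-c["cy"])/c["fy"]*z,z]+Ti[:3,3])
print(bot.current_joint_pos(),bot.current_position())
E
```

```text
176 1.0016729 [0.5041 0.1624 0.2113]
178 1.0025407 [0.5036 0.1634 0.2072]
180 1.0305241 [0.5133 0.1421 0.1916]
182 1.0330827 [0.5134 0.1419 0.1867]
184 1.0373031 [0.5141 0.1402 0.1811]
186 1.0386486 [0.5136 0.141  0.1767]
188 1.041381 [0.5138 0.1406 0.1716]
190 1.0443918 [0.514  0.14   0.1664]
192 1.0425738 [0.5124 0.1434 0.1634]
194 1.0458503 [0.5127 0.1426 0.158 ]
196 1.0479091 [0.5125 0.1428 0.1532]
198 1.0532072 [0.5136 0.1404 0.1469]
200 1.0553823 [0.5134 0.1405 0.142 ]
202 1.054488 [0.5122 0.1431 0.1385]
204 1.0554321 [0.5116 0.1443 0.1342]
206 1.0584153 [0.5118 0.1438 0.1289]
208 1.0653263 [0.5134 0.1401 0.1217]
210 1.064307 [0.5121 0.1429 0.1182]
212 1.0759807 [0.5154 0.1355 0.1086]
214 1.133163 [0.5353 0.0919 0.0768]
216 1.1338403 [0.5345 0.0934 0.0722]
218 1.1346731 [0.5338 0.0948 0.0676]
220 1.1371716 [0.5337 0.0948 0.0622]
222 1.13784 [0.533  0.0963 0.0576]
[0.0053 0.2526 1.7054 0.     1.1837 1.1083] [0.5403 0.0891 0.0892]
```

View pics/top3.png

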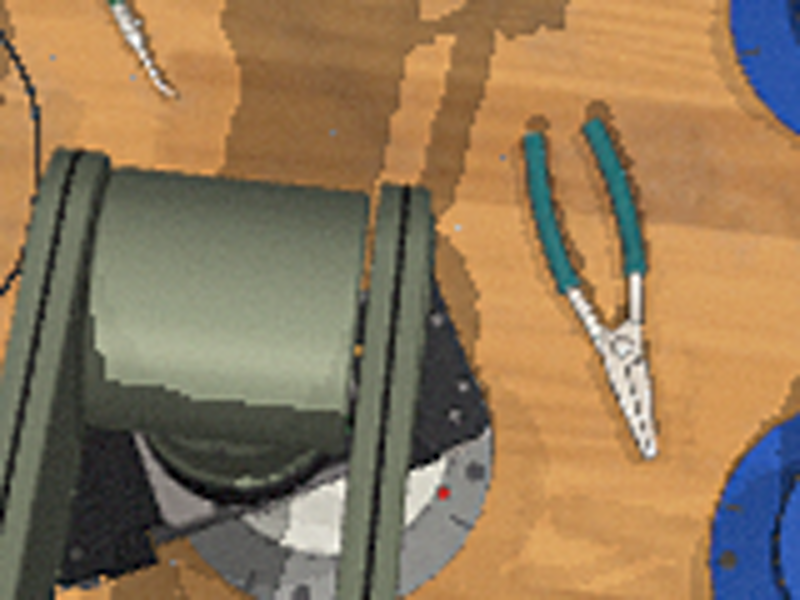

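The depth along the near finger puts its tip at z≈0.108, while the TCP reads 0.089. The stated TCP is therefore about 38 mm too low: the fingertips are about 19 mm behind the reported origin, and the jaws closed above the handle. Sideways it agrees. I'll go lower by that amount and check with depth and force.

```bash
sed -i 's/ZG=.089/ZG=.054/' h.py; python3 - <<'E'
from h import *
np.set_printoptions(precision=4,suppress=True)
c=imaging.calibration("scene");T=c["world_to_cam"];Ti=np.linalg.inv(T)
p=bot.current_position();f0,_=fmean(6)
bot.movel([p[0],p[1],.066],rate=.08)
f,_=fmean(4);print(f0,f)
d=imaging.grab_frame("scene")[1]
for v in range(212,232,2):
    u=302;z=d[v,u];print(v,Ti[:3,:3]@[(u-c["cx"])/c["fx"]*z,(v-c["cy"])/c["fy"]*z,z]+Ti[:3,3])
if abs(f-f0).max()<2:
    bot.movel([p[0],p[1],ZG],rate=.04);print(fmean(4)[0])
    bot.clamp(20);bot.hold(.2);print(bot.current_time(),bot.current_grip_width(),bot.current_position(),fmean(4)[0])
pt,d=imaging.grab_frame("scene");cv2.imwrite("pics/s4.png",cv2.resize(pt[155:275,220:380,::-1],None,fx=5,fy=5,interpolation=2))
E
```

```text
[ 0.1846 -0.1457 -0.0679] [-0.469  -0.0281 -0.135 ]
212 [0.5129 0.141  0.112 ]
214 [0.5117 0.1435 0.1083]
216 [0.5127 0.1411 0.1017]
218 [0.5128 0.1408 0.0964]
220 [0.512  0.1424 0.0922]
222 [0.5345 0.093  0.0555]
224 [0.532  0.0982 0.0533]
226 [0.5328 0.0964 0.0466]
228 [0.5338 0.094  0.0395]
230 [0.5341 0.0932 0.0333]
[-0.0567  0.2512  0.1255]
10.625 0.015568380806984332 [0.5404 0.089  0.054 ] [ 0.5893 -1.2371 -0.2673]
```

View pics/s4.png

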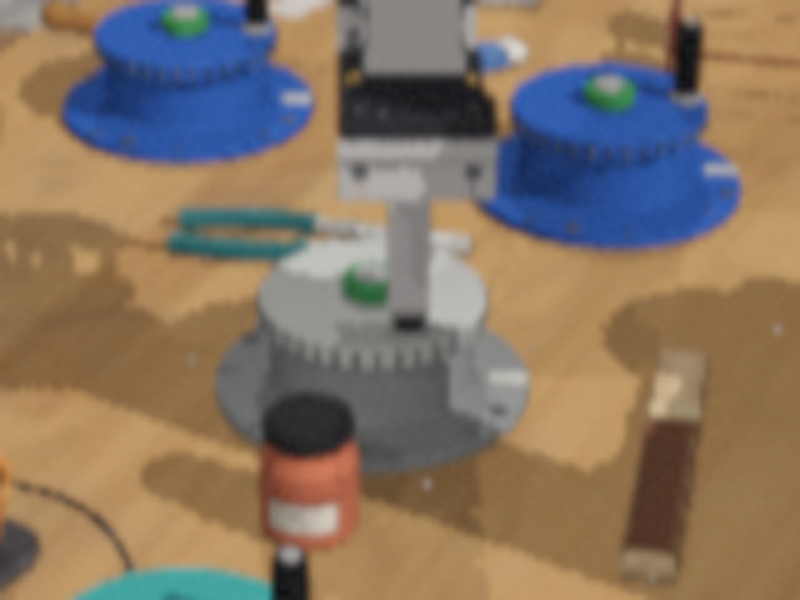

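The handle is held: width 15.6 mm, finger over the handle at (407,300). Now I'll lead it anticlockwise in small steps, correcting the radius from the sensed force.

```bash
cat >> h.py <<'E'
F0=np.array([-.05,0,0.])
import json,os
def load(): return json.load(open("st.json")) if os.path.exists("st.json") else {"cw":63.6,"r":.045}
def save(s): json.dump(s,open("st.json","w"))
def dirs(cw):
    a=MARK-np.radians(cw);return np.array([np.cos(a),np.sin(a)]),np.array([np.sin(a),-np.cos(a)]) # radial, clockwise tangent
def step(s,cw,rate=.05,n=3,k=.00008,log=True):
    e,t=dirs(cw);p=C+s["r"]*e
    bot.movel([*p,ZG],orientation=Q,rate=rate)
    f=fmean(n)[0]-F0;fr,ft=f[:2]@e,f[:2]@t
    s["r"]+=float(np.clip(k*fr,-.0004,.0004));s["cw"]=cw
    q=bot.current_position();d=q[:2]-C;act=np.degrees((MARK-np.arctan2(d[1],d[0])+np.pi)%(2*np.pi)-np.pi)
    if log:print(f"t{bot.current_time():.2f} cw{cw:.2f} act{act:.2f} r{np.hypot(*d)*1e3:.2f} rc{s['r']*1e3:.2f} Fr{fr:.1f} Fcw{ft:.1f} Fz{f[2]:.1f}",flush=True)
    save(s);return fr,ft
E
python3 - <<'E'
from h import *
p=bot.current_position()[:2]-C
s={"cw":float(np.degrees((MARK-np.arctan2(p[1],p[0])))),"r":float(np.hypot(*p))};print(s)
c=s["cw"]
for i in range(4):
    c-=3;fr,ft=step(s,c)
    if abs(fr)>12 or abs(ft)>12:break
print(bot.current_grip_width())
E
```

```text
{'cw': 64.51310622255862, 'r': 0.04450332864940597}
t11.04 cw61.51 act61.65 r44.44 rc44.48 Fr-0.3 Fcw0.7 Fz-1.2
t11.34 cw58.51 act58.17 r44.42 rc44.37 Fr-1.4 Fcw0.5 Fz-0.7
t11.64 cw55.51 act55.03 r44.40 rc44.29 Fr-1.0 Fcw-0.7 Fz0.0
t11.94 cw52.51 act52.05 r44.38 rc44.21 Fr-1.0 Fcw-1.0 Fz0.2
0.015066329818006017
```

```bash
python3 - <<'E'
from h import *
s=load();c=s["cw"]
while c>3:
    c-=3 if c>8 else 1.5
    fr,ft=step(s,c,k=.00012)
    if abs(fr)>12 or abs(ft)>9:break
print(bot.current_grip_width())
E
```

```text
t12.24 cw49.51 act49.14 r44.31 rc44.14 Fr-0.6 Fcw-1.4 Fz0.7
t12.54 cw46.51 act46.17 r44.26 rc44.18 Fr0.3 Fcw-1.2 Fz0.3
t12.84 cw43.51 act44.91 r44.28 rc44.18 Fr0.0 Fcw4.6 Fz-1.0
t13.14 cw40.51 act41.27 r44.24 rc44.14 Fr-0.4 Fcw4.8 Fz-0.8
t13.44 cw37.51 act37.50 r44.22 rc44.11 Fr-0.2 Fcw4.3 Fz-0.3
t13.74 cw34.51 act34.15 r44.19 rc44.16 Fr0.4 Fcw2.8 Fz-0.0
t14.04 cw31.51 act31.02 r44.19 rc44.10 Fr-0.5 Fcw2.7 Fz-0.1
t14.34 cw28.51 act27.98 r44.17 rc44.20 Fr0.8 Fcw2.0 Fz0.3
t14.64 cw25.51 act25.00 r44.15 rc44.19 Fr-0.1 Fcw0.7 Fz-0.2
t14.94 cw22.51 act22.07 r44.13 rc44.09 Fr-0.8 Fcw0.6 Fz-0.0
t15.24 cw19.51 act19.06 r44.15 rc44.03 Fr-0.5 Fcw0.5 Fz-0.3
t15.54 cw16.51 act16.03 r44.12 rc43.97 Fr-0.5 Fcw0.6 Fz0.3
t15.84 cw13.51 act13.05 r44.11 rc44.01 Fr0.3 Fcw0.1 Fz0.2
t16.14 cw10.51 act10.04 r44.07 rc44.06 Fr0.5 Fcw-0.7 Fz0.9
t16.44 cw7.51 act7.03 r44.11 rc44.08 Fr0.2 Fcw-0.6 Fz0.3
t16.74 cw6.01 act5.83 r44.08 rc44.17 Fr0.7 Fcw-0.5 Fz0.2
t17.04 cw4.51 act4.35 r44.09 rc44.23 Fr0.5 Fcw-0.6 Fz-0.4
t17.34 cw3.01 act2.79 r44.13 rc44.18 Fr-0.4 Fcw-1.2 Fz-0.9
t17.64 cw1.51 act1.28 r44.11 rc44.21 Fr0.2 Fcw-1.3 Fz0.2
0.014970142925207002
```

```bash
python3 - <<'E'
from h import *
s=load();c=s["cw"]
while c>-46:
    c-=.75
    fr,ft=step(s,c,k=.00012,rate=.03,n=3)
    if abs(fr)>12 or ft>6.3 or bot.current_time()>34:break
print(bot.current_grip_width(),fmean(8)[0])
E
```

```text
t17.94 cw0.76 act0.69 r44.14 rc44.14 Fr-0.5 Fcw-1.0 Fz-0.3
t18.24 cw0.01 act0.19 r44.14 rc44.08 Fr-0.5 Fcw-0.7 Fz-0.2
t18.54 cw-0.74 act0.01 r44.14 rc44.03 Fr-0.4 Fcw2.2 Fz0.8
t18.84 cw-1.49 act-0.24 r44.16 rc43.95 Fr-0.7 Fcw5.3 Fz2.1
t19.14 cw-2.24 act-1.14 r44.13 rc44.01 Fr0.5 Fcw4.6 Fz2.5
t19.44 cw-2.99 act-1.94 r44.17 rc43.98 Fr-0.3 Fcw4.6 Fz2.7
t19.74 cw-3.74 act-3.01 r44.16 rc44.00 Fr0.2 Fcw4.5 Fz2.7
t20.04 cw-4.49 act-4.20 r44.18 rc44.00 Fr-0.0 Fcw4.9 Fz2.4
t20.34 cw-5.24 act-5.22 r44.15 rc44.08 Fr0.7 Fcw4.3 Fz2.8
t20.64 cw-5.99 act-6.11 r44.13 rc44.12 Fr0.3 Fcw4.3 Fz2.2
t20.94 cw-6.74 act-6.87 r44.13 rc44.16 Fr0.3 Fcw4.1 Fz2.2
t21.24 cw-7.49 act-7.61 r44.15 rc44.12 Fr-0.3 Fcw3.7 Fz1.5
t21.54 cw-8.24 act-8.32 r44.15 rc44.13 Fr0.1 Fcw4.0 Fz2.3
t21.84 cw-8.99 act-9.07 r44.18 rc44.21 Fr0.7 Fcw3.9 Fz2.2
t22.14 cw-9.74 act-9.87 r44.18 rc44.12 Fr-0.7 Fcw4.1 Fz1.9
t22.44 cw-10.49 act-10.61 r44.16 rc44.15 Fr0.2 Fcw3.8 Fz1.5
t22.74 cw-11.24 act-11.35 r44.21 rc44.07 Fr-0.7 Fcw3.4 Fz1.3
t23.04 cw-11.99 act-12.12 r44.17 rc44.12 Fr0.4 Fcw3.8 Fz1.0
t23.34 cw-12.74 act-12.85 r44.13 rc44.12 F
[... 1578 characters left out ...]
27 Fr0.2 Fcw0.8 Fz-0.1
t31.44 cw-32.99 act-33.12 r44.37 rc44.37 Fr0.8 Fcw0.9 Fz-0.4
t31.74 cw-33.74 act-33.89 r44.37 rc44.44 Fr0.6 Fcw0.6 Fz-0.2
t32.04 cw-34.49 act-34.67 r44.38 rc44.50 Fr0.5 Fcw-0.1 Fz-0.0
t32.34 cw-35.24 act-35.43 r44.39 rc44.47 Fr-0.3 Fcw-0.3 Fz-0.9
t32.64 cw-35.99 act-36.11 r44.40 rc44.36 Fr-0.9 Fcw-0.4 Fz-0.9
t32.94 cw-36.74 act-36.85 r44.41 rc44.37 Fr0.1 Fcw-0.3 Fz-0.8
t33.24 cw-37.49 act-37.64 r44.40 rc44.40 Fr0.2 Fcw-0.3 Fz-0.4
t33.54 cw-38.24 act-38.39 r44.41 rc44.35 Fr-0.4 Fcw0.3 Fz-0.7
t33.84 cw-38.99 act-39.14 r44.41 rc44.37 Fr0.2 Fcw-0.4 Fz-0.7
t34.14 cw-39.74 act-39.90 r44.43 rc44.46 Fr0.8 Fcw-0.6 Fz-0.6
0.01607003762492596 [-0.06155231 -1.05860544 -0.78117576]
```

```bash
python3 - <<'E'
from h import *
s=load();c=s["cw"]
while c>-50:
    c-=.5
    fr,ft=step(s,c,k=.00008,rate=.03,n=3)
    if abs(fr)>12 or ft>5.5 or bot.current_time()>39:break
print(bot.current_grip_width(),bot.current_time())
pt,d=imaging.grab_frame("top");cv2.imwrite("pics/t5.png",cv2.resize(pt[195:295,235:340,::-1],None,fx=5.5,fy=5.5,interpolation=2))
E
```

```text
t34.58 cw-40.24 act-40.12 r44.43 rc44.46 Fr-0.0 Fcw0.0 Fz0.1
t34.88 cw-40.74 act-40.39 r44.44 rc44.50 Fr0.5 Fcw1.0 Fz0.7
t35.17 cw-41.24 act-40.77 r44.42 rc44.52 Fr0.2 Fcw2.9 Fz1.9
t35.48 cw-41.74 act-41.18 r44.46 rc44.49 Fr-0.4 Fcw3.7 Fz2.2
t35.77 cw-42.24 act-41.57 r44.47 rc44.55 Fr0.7 Fcw5.1 Fz3.8
t36.08 cw-42.74 act-41.82 r44.46 rc44.52 Fr-0.3 Fcw5.5 Fz4.4
t36.38 cw-43.24 act-42.00 r44.48 rc44.47 Fr-0.6 Fcw5.7 Fz4.6
0.015562040963512424 36.375
```

View pics/t5.png

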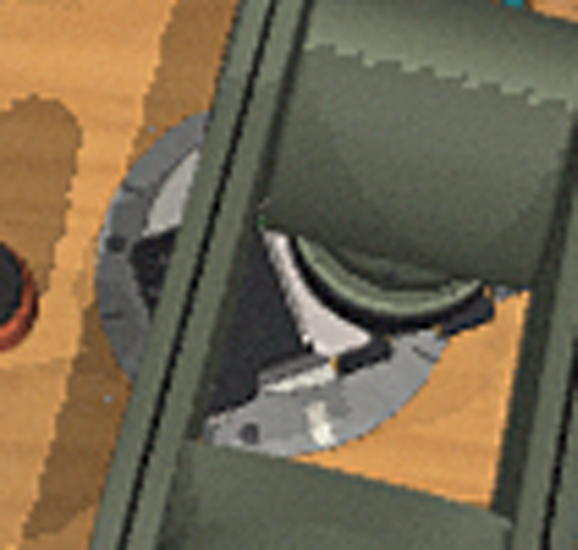

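Contact starts near −40.2°. Force and travel then rise together, to about 6 N by the wrist sensor plus some pull from the next detent at −45°. The tell-tale is hidden by the arm in this picture. I'll lean a little longer at this target, with a bound on force and angle, then go clockwise.

```bash
python3 - <<'E'
from h import *
s=load()
def act():
    d=bot.current_position()[:2]-C;return np.degrees((MARK-np.arctan2(d[1],d[0])+np.pi)%(2*np.pi)-np.pi)
e,t=dirs(s["cw"])
c=s["cw"]
for i in range(4):
    bot.hold(.06);f,_=fmean(3,.02);ft=(f-F0)[:2]@t;a=act();print(f"{bot.current_time():.2f} {a:.2f} {ft:.1f} w{bot.current_grip_width()*1e3:.1f}")
    if a<-42.25 or ft>9:break
# one smaller extra push if room remains
if a>-42.15 and ft<8:
    fr,ft=step(s,c-.4,k=0,rate=.03,n=6)
# go back clockwise to free region
for k in range(3):
    step(s,-41+k*1.5 if k else -41.5,k=.00008)
E
```

```text
36.53 -42.00 6.0 w15.5
36.64 -42.02 6.3 w15.3
36.75 -42.01 6.1 w15.3
36.86 -42.03 6.0 w15.3
t37.21 cw-43.64 act-42.15 r44.50 rc44.47 Fr-0.2 Fcw6.5 Fz5.2
t37.51 cw-41.50 act-41.76 r44.46 rc44.49 Fr0.2 Fcw3.0 Fz2.0
t37.81 cw-39.50 act-40.93 r44.47 rc44.46 Fr-0.4 Fcw-1.1 Fz-2.2
t38.11 cw-38.00 act-39.52 r44.44 rc44.43 Fr-0.4 Fcw-4.8 Fz-4.6
```

The lean held steady for over 1 s: sensed force 6–6.5 N, deflection about 1.4 mm at the crank. On the way back the −45° detent pulled about 4 N, so the stop carried roughly 10 N. Now clockwise to notch 4.

```bash
python3 - <<'E'
from h import *
s=load();c=s["cw"]
while c<168:
    c+=5
    fr,ft=step(s,c,k=.00012,rate=.05,n=3)
    if abs(fr)>10 or abs(ft)>12 or not .012<bot.current_grip_width()<.02:print("stop",bot.current_grip_width());break
E
```

```text
t38.41 cw-33.00 act-33.05 r44.37 rc44.38 Fr-0.4 Fcw-3.7 Fz-3.5
t38.71 cw-28.00 act-27.30 r44.33 rc44.24 Fr-1.1 Fcw-2.1 Fz-2.1
t39.01 cw-23.00 act-22.10 r44.29 rc44.13 Fr-0.9 Fcw0.2 Fz-2.0
t39.31 cw-18.00 act-17.09 r44.25 rc44.05 Fr-0.6 Fcw-0.2 Fz-0.1
t39.61 cw-13.00 act-12.17 r44.18 rc44.02 Fr-0.3 Fcw1.0 Fz0.3
t39.91 cw-8.00 act-7.23 r44.15 rc44.06 Fr0.3 Fcw1.3 Fz0.8
t40.21 cw-3.00 act-2.26 r44.11 rc44.10 Fr0.3 Fcw2.2 Fz0.9
t40.51 cw2.00 act1.32 r44.10 rc44.13 Fr0.3 Fcw-1.7 Fz-0.4
t40.81 cw7.00 act5.99 r44.09 rc44.13 Fr-0.0 Fcw-4.2 Fz-1.4
t41.11 cw12.00 act11.99 r44.10 rc44.13 Fr-0.0 Fcw-2.9 Fz-1.0
t41.41 cw17.00 act17.62 r44.13 rc44.12 Fr-0.1 Fcw-1.6 Fz-1.0
t41.71 cw22.00 act22.86 r44.13 rc44.02 Fr-0.9 Fcw-0.5 Fz-0.0
t42.01 cw27.00 act27.85 r44.17 rc43.99 Fr-0.3 Fcw0.6 Fz-0.3
t42.31 cw32.00 act32.77 r44.15 rc44.05 Fr0.5 Fcw1.0 Fz-0.2
t42.61 cw37.00 act37.74 r44.20 rc44.19 Fr1.2 Fcw1.8 Fz0.2
t42.91 cw42.00 act42.73 r44.26 rc44.26 Fr0.6 Fcw2.0 Fz0.2
t43.21 cw47.00 act46.60 r44.26 rc44.34 Fr0.6 Fcw-1.6 Fz0.9
t43.51 cw52.00 act51.00 r44.30 rc44.39 Fr0.4 Fcw-4.8 Fz2.3
t43.81 cw57.00 act5
[... 727 characters left out ...]
rc45.26 Fr0.5 Fcw0.7 Fz-0.1
t47.71 cw122.00 act122.92 r45.31 rc45.40 Fr1.2 Fcw1.1 Fz-0.9
t48.01 cw127.00 act127.93 r45.38 rc45.51 Fr0.9 Fcw1.3 Fz-1.2
t48.31 cw132.00 act132.86 r45.45 rc45.55 Fr0.3 Fcw2.2 Fz-1.7
t48.61 cw137.00 act136.61 r45.48 rc45.57 Fr0.2 Fcw-0.2 Fz0.4
t48.91 cw142.00 act140.77 r45.59 rc45.60 Fr0.2 Fcw-4.5 Fz3.5
t49.21 cw147.00 act146.99 r45.67 rc45.54 Fr-0.5 Fcw-3.8 Fz2.2
t49.51 cw152.00 act152.72 r45.68 rc45.51 Fr-0.3 Fcw-2.2 Fz1.2
t49.81 cw157.00 act158.01 r45.73 rc45.59 Fr0.6 Fcw-1.6 Fz0.0
t50.11 cw162.00 act163.07 r45.76 rc45.74 Fr1.3 Fcw0.0 Fz-0.6
t50.41 cw167.00 act168.02 r45.83 rc45.79 Fr0.5 Fcw1.1 Fz-0.5
t50.71 cw172.00 act172.95 r45.88 rc45.85 Fr0.5 Fcw1.5 Fz-1.1
```

```bash
python3 - <<'E'
from h import *
s=load()
for c in(176,178.5,180,):step(s,c,k=.00008,rate=.03)
bot.hold(.2);print(fmean(4)[0])
bot.let_go();bot.hold(.2)
p=bot.current_position();print(bot.current_grip_width(),fmean(4)[0])
bot.movel([p[0],p[1],.11],rate=.1)
bot.movel([p[0],p[1],.22],rate=.2)
j=bot.current_joint_pos();j[0]-=.7;bot.move_j(j)
for n in("scene","top"):
    pt,d=imaging.grab_frame(n);np.savez(n+"6.npz",p=pt,d=d)
a=np.load("top6.npz")["p"][195:295,235:340,::-1];cv2.imwrite("pics/t6.png",cv2.resize(a,None,fx=5.5,fy=5.5,interpolation=2))
cv2.imwrite("pics/s6.png",np.load("scene6.npz")["p"][:,:,::-1])
print(bot.current_time())
E
```

```text
t51.02 cw176.00 act176.64 r45.85 rc45.91 Fr0.7 Fcw1.7 Fz-0.5
t51.32 cw178.50 act178.81 r45.85 rc45.95 Fr0.5 Fcw1.2 Fz-0.7
t51.62 cw180.00 act-179.94 r45.88 rc45.95 Fr0.1 Fcw1.4 Fz-0.4
[ 0.54347495 -1.53437507 -0.03573999]
0.09396879192897477 [-0.53244802 -0.03053198 -0.40536959]
56.4833
```

View pics/t6.png

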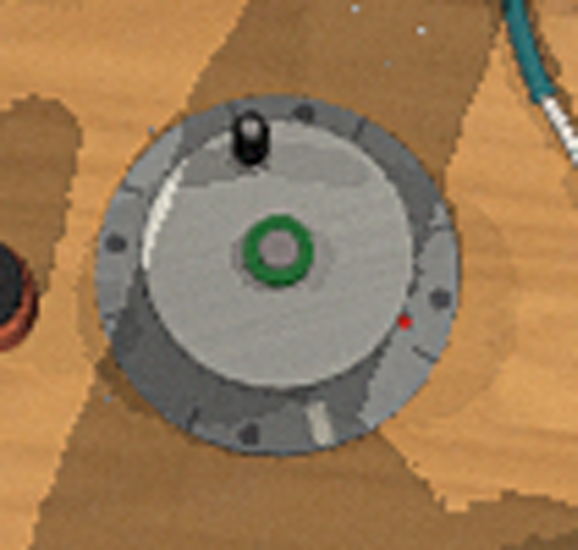

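View pics/s6.png

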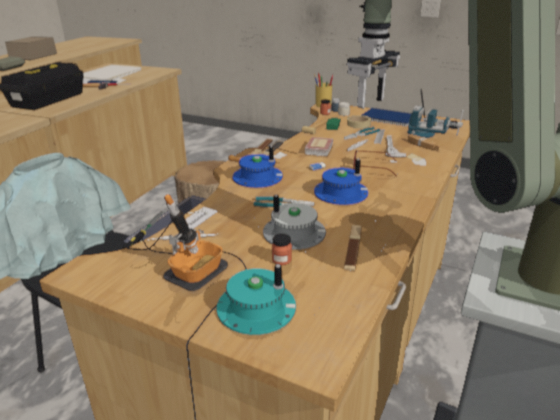

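The crank shows at (250,120–165) in the top crop, opposite the mark at (320,423). The jar, pliers and stick are in place, and the arm is clear. A numeric check before handing in:

```bash
python3 - <<'E'
from h import *
np.set_printoptions(precision=4,suppress=True)
t=lambda u,v:(235+(u+.5)/5.5-.5,195+(v+.5)/5.5-.5)
d=np.load("top6.npz")["d"];c=imaging.calibration("top");T=np.linalg.inv(c["world_to_cam"])
v,u=np.mgrid[195:295,260:320];z=d[v,u]
P=np.stack([(u-c["cx"])/c["fx"]*z,(v-c["cy"])/c["fy"]*z,z],-1)@T[:3,:3].T+T[:3,3]
m=(P[...,2]>.095)&(P[...,2]<.12)
for nm,p in [("top px",atz("top",*t(250,119),.104)[:2]),("depth",P[m].mean(0)[:2])]:
    e,tt=dirs(180);q=p-C;print(nm,p,"radial",q@e,"tangential(cw+)",q@tt)
a,b=np.load("top0.npz")["p"].astype(int),np.load("top6.npz")["p"].astype(int)
for nm,(r0,r1,c0,c1) in dict(jar=(230,265,215,247),pl=(175,250,320,357),st=(295,325,232,322)).items():
    g=lambda x:np.float32(x[r0:r1,c0:c1].mean(2));print(nm,cv2.phaseCorrelate(g(a),g(b)))
bot.close_job();print(bot.current_time())
E
```

```text
top px [0.6183 0.0763] radial 0.04822165200585829 tangential(cw+) 0.0010197591398431669
depth [0.6139 0.0762] radial 0.04412650241946349 tangential(cw+) -0.0005690105437094212
jar ((0.11027007451339799, -0.01137473826691604), 1.008913192484114)
pl ((-0.22117632922218178, 0.661860529494291), 0.544600840250651)
st ((-0.15680744628162557, -0.08785561702142353), 0.7212199829242848)
the job is handed in; nothing more can be done
the job is handed in; nothing more can be done
```

The dial leaned on its end stop, then went clockwise to notch 4, and the crank was let go there. I handed the job in just after 56.5 s with the arm clear of everything.

- **End stop:** The dial met the stop about 40° anticlockwise of home. I leaned there for over 1 s, with about 6–6.5 N sensed at the crank and about 1.4 mm of give. I estimate the stop took about 10 N, because the next detent was pulling the dial the same way. The tell-tale was hidden by the arm, so the lean was judged from force and angle only and not seen. By angle the tell-tale moved an estimated 1.1–2 mm, within the 2.5 mm limit.
- **Notch 4:** My last check put the handle within about 1 mm sideways of straight opposite the white mark, against the 4.5 mm allowed. Two radius estimates, 48 mm from pixels and 44 mm from depth, differed by about 4 mm.
- **Bystanders:** The jar and stick shifted 0.2 px or less between the first and last pictures. The pliers' figure was 0.7 px (1–2 mm) at low confidence, since shadows changed around them. None looked moved.
- **A miss on the way:** The first pinch closed on air just above the handle. The stated tool point did not match the picture: the fingertips stood about 19 mm behind it, not ahead. I measured this with depth, went 35 mm lower, and gripped the handle at 15.6 mm.

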